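# Index the badge fixture to its empty nest and latch it

### The arm

A 6-joint arm with a two-finger parallel gripper is mounted at the origin on a cart in front of the work surface, level with it; the furniture and walls round the work are solid. World frame = base frame: x ahead of the robot, y to its left, z up, the work surface at z = 0. Lengths are in m, angles in degrees, forces in N, time in s.
With the tool pointing down it reaches from about 0.3 to 0.75 m from the base axis. Payload 8.5 kg.
Tool frame: the origin (TCP) lies on the centre line of the jaws, within the pads' length; the fingertips stand 17 mm ahead of it and the grasp point (between the pads) lies 2 mm behind it (env.tcp_to_tips is the distance from the TCP to the fingertips, in m); z points along the fingers, y is the line along which they close (so a half turn about z gives the same grasp; the last joint's range is limited). The gripper opens to 85 mm and grips with 20 to 120 N. Pads are 22 mm wide; open, the fingers measure 114 mm over their backs; the gripper's body (76 mm by 85 mm) begins 54 mm behind the grasp point. The pads swing forward as they close: fully open they stand 13 mm farther back than shut.
Start: joints at [-77.538, 21.807, 74.336, -0, 83.858, -12.336], TCP at [0.231, -0.499, 0.248] pointing down, gripper open.
Joint ranges: [-178.18, 178.18], [-50.72, 133.34], [12.68, 142.11], [-81.47, 261.47], [9.98, 163.14], [-165.26, 165.26]. Speed limits (degrees/s): [136.94, 136.94, 180, 180, 180, 180].

### API

Orientations are given as a 3x3 rotation matrix whose columns are the frame's x, y, z axes.
In Python, from rig import env gives the robot as it stands. The module is installed in compiled form; this text tells all that it offers.
- The arm moves only by the shell command python3 -m pendant 'ROWS' [FORCE]. ROWS is JSON, a list of rows, each a list of 7 numbers: the opening, from 0 (shut) to 1 (fully open), then the shift along the tool's x, y, z in m, then the turn, a rotation vector about the tool's x, y, z in rad. A call has 1 to 5 rows; each row is the pose to reach, as a shift and turn from the pose commanded when the call began, along the tool's axes at that moment; what a row does not reach only later rows make up. A row lasts 1/8 s, in which the tool goes at most 62.5 mm and 10.7 degrees, less where a joint would pass 70% of its speed; a pose out of reach is approached as far as the arm can. A call with a gripper value outside its range is refused whole. The fingers move at their own pace and stop on an object; FORCE is the grip in N (left out, the last holds). Time passes only in rows, so rows that repeat a pose let the fingers close. It gives the time, the measured TCP pose, the force, the opening and the grip force at its end, in the units of the state.
- env.observe(): the state, without advancing time (a new reading comes with each control period).
- env.get_image(name): name is "side" or "top"; returns a dict with "image" (384x512x3 uint8, blue, green, red), "fx", "fy", "cx", "cy" (pixels), "pose" (4x4, takes a point from camera to world coordinates). Camera axes: x right, y up, looking along -z (the intrinsics and any distortion apply to the point x, -y, -z); pixel columns grow to the right and rows downward; lengths in m; the calibration is good to about 2 mm. A picture is of the moment at which its call begins. There is no depth.
- env.close_job(): hands the job in; it is judged then, once.
Trained networks look in the newest picture that a camera, given by its name, has taken for a name from the list of things; names that differ only in an ending like _2 or _b are one class to them, and where a whole thing is asked for, a point or a joint stands for the part that bears it (a point fixed in the world has none). Each returns a list of dicts, best first, with "conf" (0 to 1); they miss things now and then, are a little off and sometimes report something else, mostly with a low value. They report only what shows in the picture. A call takes as long as a camera call.
- env.find_in(camera, thing): "bbox" ([centre column, centre row, width, height] in pixels, round what is visible of it).
- env.trace(camera, thing): "mask" (384x512 bool, what is visible of it) and "bbox" ([centre column, centre row, width, height] in pixels, round what is visible of it).
- env.tip_of(camera, thing): "centre" ([column, row] in pixels: a listed point, or the origin of a listed thing).
The state is a dict: "time_s": time; "q": joint angles; "qvel": joint speeds; "joint_efforts": joint torques, N m; "position": TCP position; "tool_rot": TCP orientation; "ft_force": force on the tool from outside, world axes, zero at the start; "wrist_torque": the same for the moment, N m; "grip_width": finger opening in m; "gripper_force": force on a finger pad.
Only numpy, scipy, OpenCV 4.12 (cv2) and the standard library are available. Lean on these libraries where they do the work, as an engineer would, in place of code of your own. Each camera call takes 0.05 s, during which the arm holds its last target. There are 200 camera calls.

### The job

Turn the rotary badge fixture by its upright crank knob until the empty nest stands at the small steel pointer on the base and the table has clicked into its detent. Then swing the lock lever closed so that its pin goes into the table's rim notch and its end snaps fully home in the roller catch: feel for the click and do not ram it. Leave the shell, tape and screwdriver that lie about where they are.

Things in the scene. Friction and masses are not known exactly. Their poses are not given: they have to be found in the camera images.
- fixture: Grey cast base fixed on the worktop, with a round aluminium table (190 mm diameter, top at z = 34 mm, nest rims to 40 mm) turning either way on its axle. Origin: on the worktop under the axle; x points from the steel pointer across to the detent, y to the lock lever (on the robot's side). The detent's sprung roller clicks into one of four rim notches 90 degrees apart and centres the table.
- empty_nest (a point): Centre of the one empty nest (black ring of 58 mm inner diameter, 6 mm high) on the table, 48 mm from the axle, at the table's top. The other three nests hold 56 mm badges, fixed there.
- pointer_place (a point): Fixed point on the base, 48 mm from the axle towards the steel pointer, at the height of the table's top: where the centre of the empty nest has to come.
- table_knob (a point): Upright black crank knob on the table, 74 mm from the axle, 135 degrees round from the empty nest: 19 mm thick, from z = 34 to 85 mm; this point is on its axis at z = 65 mm. To turn the table out of a notch takes about 10 N here.
- lever_pivot (a point): The lock lever's upright pivot, on its axis at z = 48 mm, fixed to the base at x = 80, y = 90 mm of the fixture's frame.
- lever_handle (a point): Upright black handle of the lock lever: 21 mm thick, from z = 54 to 95 mm, 145 mm from the pivot; this point is on its axis at z = 78 mm. The steel lever bar (16 mm wide, z = 42 to 54 mm) runs from the pivot past the handle and ends 185 mm from the pivot.
- lock_lever (a joint): Lever angle, rad: about 0 closed (handle at x = -65, y = 90 mm of the fixture), growing outwards to 0.75. A 14 mm pin below it enters the rim notch; else it stops at 0.13. Another pin under its end must be pushed past the sprung roller of the catch (about 12 N at the handle) on to a rubber buffer. The catch is screw-adjusted by 20 mm, so the lever comes home anywhere from -0.06 to 0.06.
- spare_shell: Plain badge shell, 56 mm diameter, 6 mm high, loose on the worktop near its front edge; origin under its centre. To be left alone.
- tape_roll: Roll of tape, 48 mm diameter, 16 mm high, loose on the worktop at the left in front; origin under its centre. To be left alone.
- hex_tool: Screwdriver with a thick handle, 185 mm long, 26 mm high, lying loose at the left; origin under its centre. To be left alone.
- catch_slide (a joint): Travel of the catch's sprung roller, m: 0 fully out, 0.004 while the lever's end pin passes it, and about 0.0015 for as long as the pin is held behind it. The catch stands on the base under the closed lever's end; its place is not given.
- catch_buffer (a joint): How far the rubber buffer at the end of the catch is squeezed by the lever's end pin, m: 0 free, about 0.0004 with the lever home and let go, 0.001 at a push of 16 N on the handle; above 0.002 the lever is being rammed.

How it is judged (in metres and radians):
On the way, in this order (a step that is already met when the one before it is completed fails the run):
1. the empty nest stands at the pointer, the table resting in its detent, the lever still open (horizontal distance between empty_nest and pointer_place below 0.002 m and value of joint lock_lever above 0.15 rad), for 0.2 s.
2. the lever's end pin has snapped past the catch's roller and rests on the buffer (value of joint lock_lever below 0.1 rad and value of joint catch_slide between 0.0005 and 0.0035 m and value of joint catch_buffer above 0.0001 m), for 0.2 s.
At the end, for the whole second after the job is handed in: The empty nest's centre is within 2 mm of the pointer place; the lock lever is home (below 0.10 rad, its end pin held behind the catch's roller, whose travel is 0.5 to 3.5 mm, and touching the buffer, squeezed by over 0.1 mm) and still (all of step 2 and horizontal distance between empty_nest and pointer_place below 0.002 m and velocity of joint lock_lever between -0.05 and 0.05 rad/s).
It fails at once if the lever is rammed into its catch (the rubber buffer squeezed by more than 2 mm, about 40 N) (value of joint catch_buffer above 0.002 m).
It fails at once if the shell, tape or screwdriver is moved by more than 15 mm (distance of any of spare_shell, tape_roll, hex_tool from where it was at the start of the episode above 0.015 m).
It also fails if it takes over 58 s, if anything falls off the work surface, if the arm or the gripper's body presses on something with over 40 N, if the wrist force passes 120 N, or if a joint passes its speed limit or range.

## Working session

There is one attempt and no reset: what is moved stays moved. The work goes in short steps, Python scripts to look and compute and a shell command to move; the robot and the scene stay as the last step left them, time stands still between calls to the robot, and variables do not carry over. Pictures are saved under pics/ and viewed, at most 10 in all, crops included, and the job is handed in when it is done.

```bash
mkdir -p pics; cat > h.py <<'E'
from rig import env
import numpy as np, cv2
def ray(im,uv):
    u,v=uv; d=np.array([(u-im['cx'])/im['fx'],-(v-im['cy'])/im['fy'],-1.0])
    P=np.array(im['pose']); return P[:3,3],P[:3,:3]@d
def at(im,uv,z):
    o,d=ray(im,uv); return o+d*(z-o[2])/d[2]
E
python3 - <<'E'
from h import *
Z=dict(empty_nest=.034,pointer_place=.034,table_knob=.065,lever_pivot=.048,lever_handle=.078,fixture=0,spare_shell=0,tape_roll=0,hex_tool=0)
for c in('top','side'):
    im=env.get_image(c); cv2.imwrite(f'pics/{c}0.png',im['image']); print(c,[k for k in im], np.round(im['pose'],3).tolist())
    for t,z in Z.items():
        r=env.tip_of(c,t)
        for x in r[:2]: print(t,np.round(x['centre'],1),round(x['conf'],2),np.round(at(im,x['centre'],z),4))
s=env.observe();print(s['time_s'],s['tool_rot'],s['ft_force'])
E
```

```text
top ['image', 'fx', 'fy', 'cx', 'cy', 'pose'] [[0.005, 0.996, -0.093, 0.419], [-1.0, 0.008, 0.028, 0.19], [0.029, 0.093, 0.995, 0.95], [0.0, 0.0, 0.0, 1.0]]
empty_nest [248.9 133.1] 0.86 [0.6309 0.1868 0.034 ]
pointer_place [258.9 157.9] 0.97 [0.5755 0.1643 0.034 ]
table_knob [203.4 162. ] 0.84 [0.5601 0.2831 0.065 ]
lever_pivot [193.5 189.2] 0.86 [0.5035 0.3051 0.048 ]
lever_handle [246.7 231.4] 0.63 [0.4139 0.19   0.078 ]
fixture [242.2 155.5] 0.64 [0.5865 0.2016 0.    ]
spare_shell [343.3 251.6] 0.59 [ 0.3692 -0.0284  0.    ]
tape_roll [191. 230.] 0.47 [0.416 0.315 0.   ]
hex_tool [161.1 206.4] 0.91 [0.4685 0.3831 0.    ]
side ['image', 'fx', 'fy', 'cx', 'cy', 'pose'] [[0.993, 0.094, -0.076, 0.435], [-0.12, 0.657, -0.745, -0.521], [-0.02, 0.748, 0.663, 0.735], [0.0, 0.0, 0.0, 1.0]]
empty_nest [313.2 207.3] 0.96 [0.6264 0.1821 0.034 ]
pointer_place [294.4 214.1] 0.63 [0.578  0.1658 0.034 ]
table_knob [281.2 173.3] 0.6 [0.5642 0.2822 0.065 ]
lever_pivot [258.7 172.9] 0.96 [0.5104 0.3126 0.048 ]
lever_handle [221.7 199.2] 0.82 [0.4121 0.1936 0.078 ]
fixture [292.5 209.7] 0.68 [0.583 0.215 0.   ]
tape_roll [226.7 187.2] 0.62 [0.4248 0.3236 0.    ]
hex_tool [238.  171.9] 0.51 [0.4594 0.3834 0.    ]
1.0 [[ 9.07802490e-01  4.19397947e-01 -2.05976789e-05]
 [ 4.19397946e-01 -9.07802490e-01 -3.94471476e-05]
 [-3.52426769e-05  2.71715946e-05 -9.99999999e-01]] [-0.2364647   0.08821609  0.12580696]
```

```bash
python3 - <<'E'
import cv2
a=cv2.imread('pics/top0.png')[80:300,120:400]; b=cv2.imread('pics/side0.png')[120:290,180:400]
cv2.imwrite('pics/a.png',cv2.resize(a,None,fx=2.7,fy=2.7,interpolation=2))
cv2.imwrite('pics/b.png',cv2.resize(b,None,fx=3.4,fy=3.4,interpolation=2))
E
```

```text
(no output)
```

View pics/a.png

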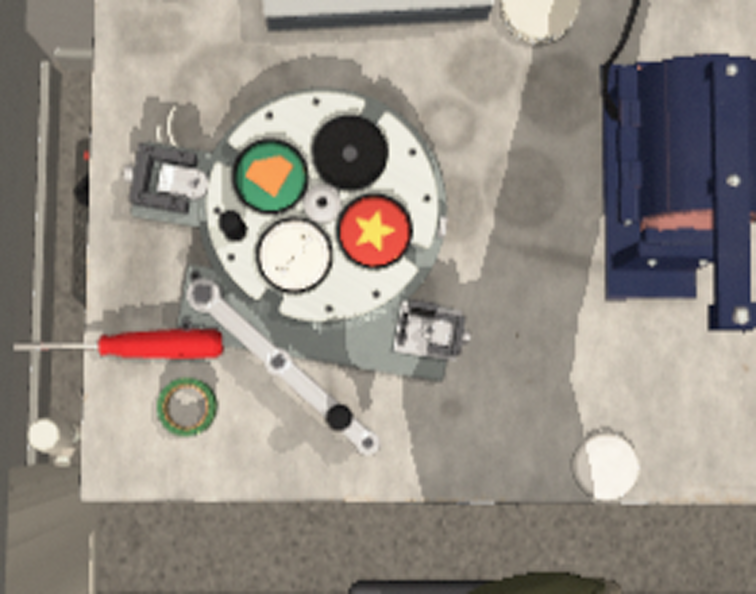

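View pics/b.png

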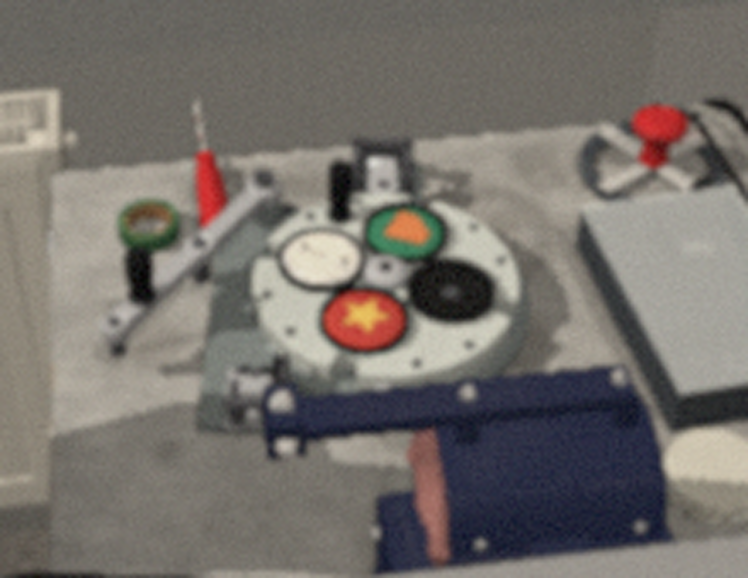

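```bash
cat > fit.py <<'E'
from h import *
from scipy.optimize import least_squares
def proj(im,p):
    P=np.linalg.inv(np.array(im['pose'])); c=P[:3,:3]@p+P[:3,3]
    return np.array([im['cx']+im['fx']*c[0]/-c[2], im['cy']-im['fy']*c[1]/-c[2]])
def pts(v):
    x,y,th,tb,lv=v; R=lambda a:np.array([[np.cos(a),-np.sin(a)],[np.sin(a),np.cos(a)]])
    f=lambda q,z: np.r_[R(th)@np.array(q)+[x,y],z]
    pol=lambda r,a:(r*np.cos(a),r*np.sin(a))
    k=tb+KS*np.radians(135); a=np.pi-lv
    return dict(fixture=f((0,0),0),pointer_place=f((-.048,0),.034),lever_pivot=f((.08,.09),.048),empty_nest=f(pol(.048,tb),.034),
      table_knob=f(pol(.074,k),.065),lever_handle=f((.08+.145*np.cos(a),.09+.145*np.sin(a)),.078))
def fit(extra=()):
    global KS
    obs=[]
    for c in('top','side'):
        im=env.get_image(c)
        for t in('pointer_place','lever_pivot','empty_nest','table_knob','lever_handle'):
            r=env.tip_of(c,t)
            if r and r[0]['conf']>.3: obs.append((im,t,np.array(r[0]['centre'])))
    best=None
    for KS in(1,-1):
      for t0 in(-2,-1,0,1,2,3):
        g=lambda v:np.concatenate([proj(i,pts(v)[t])-u for i,t,u in obs])
        s=least_squares(g,[.585,.205,1.5,t0,.5],loss='soft_l1')
        if best is None or s.cost<best[0].cost: best=(s,KS,g(s.x))
    KS=best[1]; s=best[0]; p=pts(s.x)
    print('cost',s.cost,'KS',KS,'xy',s.x[:2].round(4),'th,table,lever deg',np.degrees(s.x[2:]).round(1))
    print({o[1]:r.round(1).tolist() for o,r in zip(obs,best[2].reshape(-1,2))})
    for k,v in p.items(): print(k,v.round(4))
    return s.x,p
if __name__=='__main__': fit()
E
python3 fit.py
```

```text
cost 9.107389544764713 KS 1 xy [0.5845 0.2118] th,table,lever deg [  82.4 -112.7   33.8]
{'pointer_place': [0.5, 0.5], 'lever_pivot': [-2.7, 0.0], 'empty_nest': [-1.6, 2.3], 'table_knob': [0.5, -0.3], 'lever_handle': [-1.1, 0.9]}
fixture [0.5845 0.2118 0.    ]
pointer_place [0.5782 0.1642 0.034 ]
lever_pivot [0.5058 0.3029 0.048 ]
empty_nest [0.6259 0.1875 0.034 ]
table_knob [0.5657 0.2833 0.065 ]
lever_handle [0.4099 0.1942 0.078 ]
```

```bash
cat > rel.py <<'E'
# usage: rel.py x y z a_deg [...]: tool-frame shifts & turn about z from the present measured pose
import sys; from h import *
s=env.observe(); R=np.array(s['tool_rot']); p=np.array(s['position']); a=np.degrees(np.arctan2(R[1,0],R[0,0]))
print('t',s['time_s'],'p',p.round(4),'a',round(a,2),'F',np.round(s['ft_force'],1),'w',round(s['grip_width'],4))
v=list(map(float,sys.argv[1:]))
for i in range(0,len(v),4):
    d=R.T@(np.array(v[i:i+3])-p); print(d.round(4), 'turn',round(-np.radians((v[i+3]-a+180)%360-180),3))
E
python3 rel.py .35 -.1 .248 50 .38 .1 .2 80
```

```text
t 1.6 p [ 0.2307 -0.4993  0.2483] a 24.8 F [-0.5 -0.7  0.7] w 0.0851
[ 2.758e-01 -3.124e-01  3.000e-04] turn -0.44
[ 0.3869 -0.4814  0.0483] turn -0.963
```

```bash
python3 -m pendant '[[0.6,0.04,-0.045,0,0,0,-0.09],[0.6,0.08,-0.09,0,0,0,-0.18],[0.6,0.12,-0.135,0,0,0,-0.27],[0.6,0.16,-0.18,0,0,0,-0.36],[0.6,0.2,-0.225,0,0,0,-0.44]]' && python3 rel.py .35 -.1 .248 50 .38 .1 .2 90
```

```text
time_s: 2.22
position: [0.3181, -0.2094, 0.2485]
tool_rot: [[0.641, 0.768, 0.001], [0.768, -0.641, -0.0], [0.0, 0.001, -1.0]]
ft_force: [0.7, -0.0, 0.0]
grip_width: 0.0515
gripper_force: 0.0
t 2.225 p [ 0.3181 -0.2094  0.2485] a 50.13 F [ 0.7 -0.   0. ] w 0.0515
[ 0.1044 -0.0456  0.0005] turn 0.002
[ 0.2771 -0.1508  0.0484] turn -0.696
```

```bash
python3 -m pendant '[[0.55,0.052,-0.023,0,0,0,-0.1],[0.55,0.104,-0.046,0,0,0,-0.25],[0.55,0.16,-0.08,0.015,0,0,-0.4],[0.55,0.22,-0.115,0.03,0,0,-0.55],[0.55,0.277,-0.151,0.048,0,0,-0.7]]' && python3 rel.py .5 .22 .17 104.7 .5657 .2833 .14 104.7
```

```text
time_s: 2.85
position: [0.3777, 0.0804, 0.2055]
tool_rot: [[-0.007, 1.0, 0.002], [1.0, 0.007, -0.0], [-0.0, 0.002, -1.0]]
ft_force: [1.6, -1.5, -0.7]
grip_width: 0.047
gripper_force: 0.0
t 2.85 p [0.3777 0.0804 0.2055] a 90.39 F [ 1.6 -1.5 -0.7] w 0.047
[0.1387 0.1232 0.0357] turn -0.25
[0.2016 0.1893 0.0658] turn -0.25
```

```bash
python3 -m pendant '[[0.55,0.045,0.045,0.015,0,0,-0.1],[0.55,0.09,0.09,0.03,0,0,-0.2],[0.55,0.135,0.135,0.045,0,0,-0.25],[0.55,0.182,0.187,0.06,0,0,-0.25],[0.55,0.182,0.187,0.06,0,0,-0.25]]' && python3 rel.py .5657 .2833 .069 104.7; python3 fit.py
python3 -c "
from h import *
im=env.get_image('side');cv2.imwrite('pics/c.png',cv2.resize(im['image'][60:290,150:420],None,fx=2.6,fy=2.6))"
```

```text
time_s: 3.48
position: [0.5653, 0.2629, 0.1437]
tool_rot: [[-0.251, 0.968, -0.001], [0.968, 0.251, -0.0], [0.0, -0.001, -1.0]]
ft_force: [-1.4, -0.1, 0.7]
grip_width: 0.0469
gripper_force: 0.0
t 3.475 p [0.5653 0.2629 0.1437] a 104.54 F [-1.4 -0.1  0.7] w 0.0469
[0.0196 0.0055 0.0747] turn -0.003
cost 20.30378001846702 KS 1 xy [0.5872 0.2087] th,table,lever deg [ 80.9 253.6 -33.9]
{'pointer_place': [1.3, 1.4], 'empty_nest': [-0.4, -0.4], 'table_knob': [-0.2, -0.4], 'lever_pivot': [0.6, 0.1], 'lever_handle': [-0.5, -15.4]}
fixture [0.5872 0.2087 0.    ]
pointer_place [0.5796 0.1613 0.034 ]
lever_pivot [0.5109 0.3019 0.048 ]
empty_nest [0.6305 0.188  0.034 ]
table_knob [0.5624 0.2784 0.065 ]
lever_handle [0.5717 0.1702 0.078 ]
```

View pics/c.png

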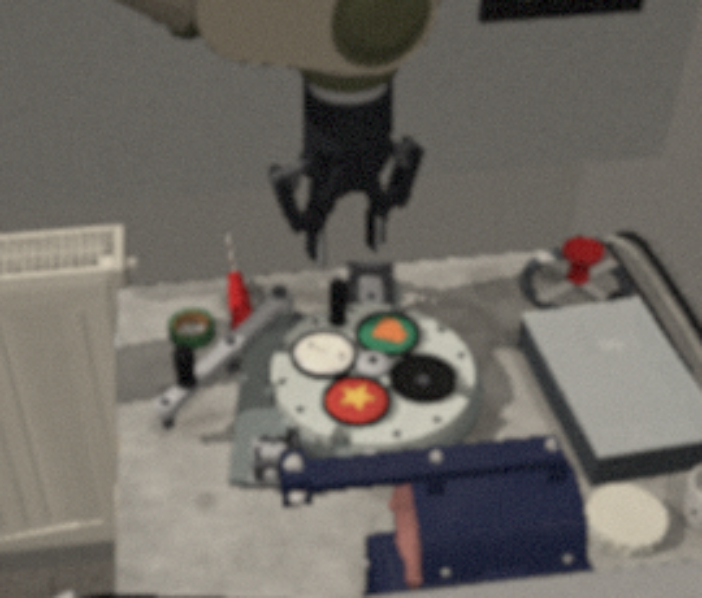

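```bash
python3 rel.py .564 .2825 .069 104.7; python3 -m pendant '[[0.55,0.019,0.007,0.02,0,0,0],[0.55,0.019,0.007,0.045,0,0,0],[0.55,0.019,0.007,0.0745,0,0,0],[0.55,0.019,0.007,0.0745,0,0,0]]' && python3 rel.py .564 .2825 .069 104.7
```

```text
t 4.125 p [0.564  0.2606 0.1457] a 104.43 F [0.9 0.3 1. ] w 0.0467
[0.0212 0.0054 0.0767] turn -0.005
time_s: 4.62
position: [0.5646, 0.2815, 0.0679]
tool_rot: [[-0.25, 0.968, -0.006], [0.968, 0.25, -0.001], [0.0, -0.006, -1.0]]
ft_force: [-0.1, 0.4, 0.8]
grip_width: 0.0467
gripper_force: 0.0
t 4.625 p [0.5646 0.2815 0.0679] a 104.47 F [-0.1  0.4  0.8] w 0.0467
[ 0.0011 -0.0004 -0.0011] turn -0.004
```

Close on the knob.

```bash
python3 -m pendant '[[0,0,0,0,0,0,0],[0,0,0,0,0,0,0],[0,0,0,0,0,0,0],[0,0,0,0,0,0,0]]' 40; python3 - <<'E'
from h import *
s=env.observe(); R=np.array(s['tool_rot']); p=np.array(s['position'])
# arc about axle, fixture frame estimate; rotate by -phi
th=np.radians(82); a0=None
c=np.array([.585,.2105])
print(p.round(4),'r',np.linalg.norm(p[:2]-c),'ang',np.degrees(np.arctan2(*(p[:2]-c)[::-1])).round(1))
# target arcs: radius 74, through grasp; tool-frame rows with turn every 8 deg
u=(p[:2]-c)/np.linalg.norm(p[:2]-c); c=p[:2]-u*.074
print('axle',c)
for d in range(8,81,8):
    q=np.radians(-d); v=np.array([[np.cos(q),-np.sin(q)],[np.sin(q),np.cos(q)]])@u*.074+c
    print(d,(R.T@np.r_[v-p[:2],0]).round(4),round(-q,3))
E
```

```text
time_s: 5.12
position: [0.5663, 0.2816, 0.072]
tool_rot: [[-0.249, 0.968, 0.001], [0.968, 0.249, 0.001], [0.001, 0.002, -1.0]]
ft_force: [-3.4, 4.1, 5.0]
grip_width: 0.017
gripper_force: 39.7
[0.5663 0.2816 0.072 ] r 0.07349095138935637 ang 104.8
axle [0.58512982 0.21000778]
8 [-0.0007  0.0103  0.    ] 0.14
16 [-0.0027  0.0204  0.    ] 0.279
24 [-0.0062  0.0301  0.    ] 0.419
32 [-0.011   0.0393  0.0001] 0.559
40 [-0.017   0.0477  0.0001] 0.698
48 [-0.0242  0.0551  0.0001] 0.838
56 [-0.0323  0.0615  0.0001] 0.977
64 [-0.0412  0.0668  0.0001] 1.117
72 [-0.0507  0.0707  0.0001] 1.257
80 [-0.0607  0.0732  0.0001] 1.396
```

```bash
python3 -m pendant '[[0,-0.0002,0.0052,0,0,0,0.07],[0,-0.0007,0.0103,0,0,0,0.14],[0,-0.0016,0.0154,0,0,0,0.21],[0,-0.0027,0.0204,0,0,0,0.279],[0,-0.0027,0.0204,0,0,0,0.279]]' ; python3 fit.py | sed -n '1p;7p'; python3 rel.py
```

```text
time_s: 5.75
position: [0.5873, 0.2834, 0.072]
tool_rot: [[0.028, 1.0, 0.002], [1.0, -0.028, 0.0], [0.0, 0.002, -1.0]]
ft_force: [-1.2, 1.9, 4.2]
grip_width: 0.0175
gripper_force: 39.7
cost 13.991734692833711 KS 1 xy [0.5854 0.2047] th,table,lever deg [  80.5 -128.6   32.6]
table_knob [0.5894 0.2785 0.065 ]
t 6.35 p [0.5872 0.2834 0.072 ] a 88.43 F [-0.9  0.9  4.1] w 0.0173
```

```bash
python3 -m pendant '[[0,-0.0002,0.0052,0,0,0,0.07],[0,-0.0007,0.0103,0,0,0,0.14],[0,-0.0016,0.0154,0,0,0,0.21],[0,-0.0027,0.0204,0,0,0,0.279],[0,-0.0027,0.0204,0,0,0,0.279]]' ;python3 -m pendant '[[0,-0.0002,0.0052,0,0,0,0.07],[0,-0.0007,0.0103,0,0,0,0.14],[0,-0.0016,0.0154,0,0,0,0.21],[0,-0.0027,0.0204,0,0,0,0.279],[0,-0.0027,0.0204,0,0,0,0.279]]'; python3 fit.py | sed -n '1p;3,7p'; python3 rel.py
python3 -c "
from h import *
im=env.get_image('top');cv2.imwrite('pics/d.png',cv2.resize(im['image'][80:300,120:400],None,fx=2.7,fy=2.7))"
```

```text
time_s: 6.98
position: [0.6075, 0.2794, 0.0719]
tool_rot: [[0.303, 0.953, 0.001], [0.953, -0.303, -0.001], [-0.0, 0.002, -1.0]]
ft_force: [-2.4, -1.3, 6.7]
grip_width: 0.0174
gripper_force: 39.8
time_s: 7.6
position: [0.6259, 0.27, 0.0719]
tool_rot: [[0.554, 0.833, 0.0], [0.833, -0.554, -0.002], [-0.001, 0.002, -1.0]]
ft_force: [-3.8, -4.7, 8.0]
grip_width: 0.0171
gripper_force: 39.9
cost 252.13048681018722 KS -1 xy [0.5836 0.2097] th,table,lever deg [  79.2 -154.5   30.6]
fixture [0.5836 0.2097 0.    ]
pointer_place [0.5746 0.1625 0.034 ]
lever_pivot [0.5101 0.3051 0.048 ]
empty_nest [0.5958 0.1632 0.034 ]
table_knob [0.5197 0.2469 0.065 ]
t 8.2 p [0.6257 0.2701 0.0719] a 56.44 F [-3.3 -4.9  6.5] w 0.0174
```

View pics/d.png

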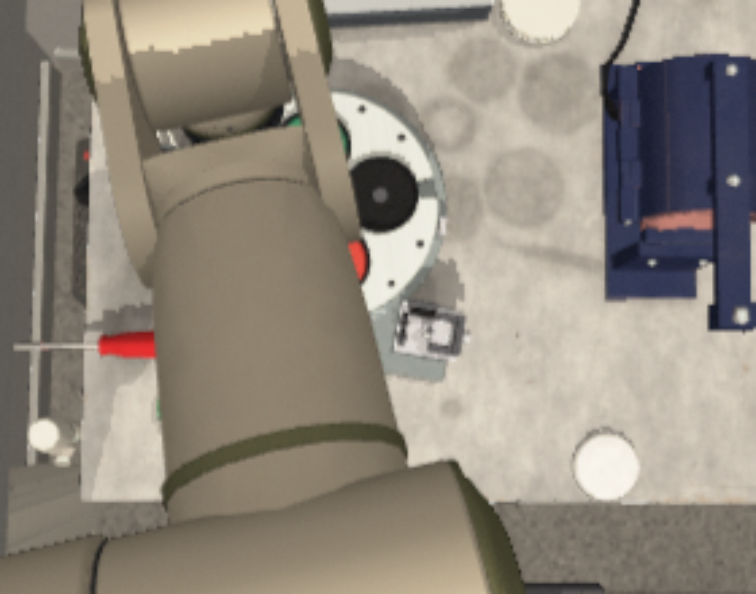

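```bash
cat > tf.py <<'E'
from h import *
s=env.observe(); R=np.array(s['tool_rot']); print('t',s['time_s'],'p',np.round(s['position'],4),'a',np.degrees(np.arctan2(R[1,0],R[0,0])).round(2),'Ftool',(R.T@np.array(s['ft_force'])).round(2),'w',round(s['grip_width'],4))
E
python3 -m pendant '[[0,-0.0002,0.0052,0,0,0,0.07],[0,-0.0007,0.0103,0,0,0,0.14],[0,-0.0007,0.0103,0,0,0,0.14]]' >/dev/null; python3 tf.py
python3 -m pendant '[[0,-0.0001,0.0026,0,0,0,0.035],[0,-0.0001,0.0026,0,0,0,0.035]]' >/dev/null; python3 tf.py
python3 -m pendant '[[0,-0.0001,0.0026,0,0,0,0.035],[0,-0.0001,0.0026,0,0,0,0.035]]' >/dev/null; python3 tf.py
python3 -m pendant '[[0,-0.0001,0.0026,0,0,0,0.035],[0,-0.0001,0.0026,0,0,0,0.035]]' >/dev/null; python3 tf.py
python3 -c "
from h import *
im=env.get_image('top');cv2.imwrite('pics/e.png',cv2.resize(im['image'][100:200,220:320],None,fx=6,fy=6))
print(env.tip_of('top','empty_nest')[:1],env.tip_of('top','pointer_place')[:1])"
```

```text
t 8.625 p [0.6337 0.2636 0.0719] a 48.37 Ftool [-6.71 -1.6  -7.66] w 0.0168
t 8.875 p [0.6354 0.262  0.072 ] a 46.4 Ftool [-7.93 -1.34 -7.88] w 0.0171
t 9.125 p [0.6373 0.26   0.0719] a 44.39 Ftool [-6.94  0.4  -8.33] w 0.0173
t 9.375 p [0.6393 0.2578 0.072 ] a 42.37 Ftool [-8.3   1.32 -7.02] w 0.0172
[{'centre': [259.5, 158.6], 'conf': 0.85}] [{'centre': [259.7, 156.4], 'conf': 0.84}]
```

View pics/e.png

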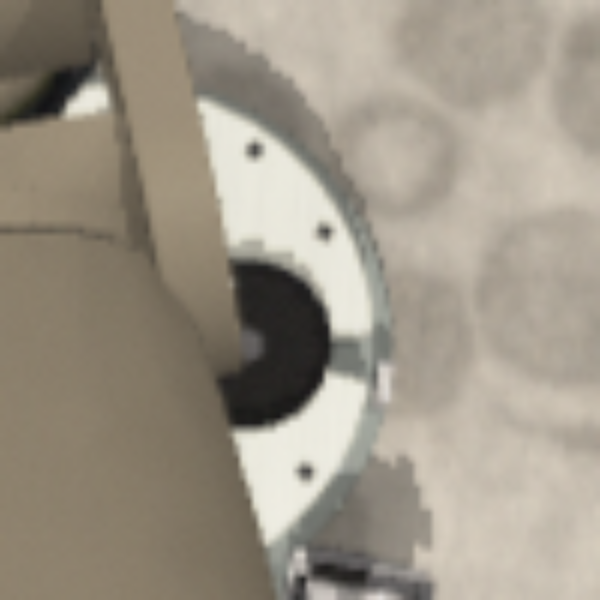

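```bash

for i in 1 2 ; do :; done
python3 -m pendant '[[0,-0.001,0.0016,0,0,0,0.022],[0,-0.001,0.0016,0,0,0,0.022]]' >/dev/null; python3 tf.py
python3 -m pendant '[[0,-0.0005,0.0016,0,0,0,0.022],[0,-0.0005,0.0016,0,0,0,0.022]]' >/dev/null; python3 tf.py
python3 -m pendant '[[0,0,0.0016,0,0,0,0.022],[0,0,0.0016,0,0,0,0.022]]' >/dev/null; python3 tf.py
```

```text
t 9.775 p [0.6403 0.2566 0.072 ] a 41.13 Ftool [-3.41  3.22 -5.8 ] w 0.0171
t 10.025 p [0.6413 0.2553 0.072 ] a 39.89 Ftool [-0.73  3.7  -6.67] w 0.0172
t 10.275 p [0.6423 0.254  0.0719] a 38.63 Ftool [-0.7   3.93 -5.63] w 0.017
```

```bash

python3 -m pendant '[[0,0,0.0016,0,0,0,0.022],[0,0,0.0016,0,0,0,0.022]]' >/dev/null; python3 tf.py
python3 -m pendant '[[0,0,0.0016,0,0,0,0.022],[0,0,0.0016,0,0,0,0.022]]' >/dev/null; python3 tf.py
```

```text
t 10.525 p [0.6429 0.2531 0.0719] a 37.39 Ftool [-1.52  2.03 -6.09] w 0.0172
t 10.775 p [0.6431 0.2528 0.0719] a 36.19 Ftool [-1.67 -3.32 -8.09] w 0.0174
```

```bash
python3 -m pendant '[[0.5,0,-0.001,0,0,0,0],[0.5,0,-0.001,0,0,0,0],[0.5,0,-0.001,0,0,0,0],[0.5,0,-0.001,-0.03,0,0,0],[0.5,0,-0.001,-0.08,0,0,0]]'; python3 tf.py; python3 rel.py .5 .18 .17 60 .40 .14 .19 60
```

```text
time_s: 11.4
position: [0.6419, 0.2529, 0.15]
tool_rot: [[0.808, 0.59, -0.004], [0.59, -0.808, -0.001], [-0.004, -0.002, -1.0]]
ft_force: [0.2, 0.9, -0.4]
grip_width: 0.0428
gripper_force: 0.0
t 11.4 p [0.6419 0.2529 0.15  ] a 36.13 Ftool [ 0.71 -0.59  0.36] w 0.0428
t 11.4 p [0.6419 0.2529 0.15  ] a 36.13 F [ 0.2  0.9 -0.4] w 0.0428
[-0.1577 -0.0248 -0.0194] turn -0.417
[-0.2621 -0.0515 -0.0389] turn -0.417
```

```bash
python3 rel.py .37 .04 .2 48.8; python3 -m pendant '[[0.5,-0.05,0.0005,-0.02,0,0,-0.05],[0.5,-0.1,0.001,-0.04,0,0,-0.1],[0.5,-0.15,0.001,-0.05,0,0,-0.2],[0.5,-0.2,0.005,-0.05,0,0,-0.222],[0.5,-0.25,0.01,-0.05,0,0,-0.222]]' >/dev/null;python3 rel.py .37 .04 .2 48.8
```

```text
t 11.4 p [0.6419 0.2529 0.15  ] a 36.13 F [ 0.2  0.9 -0.4] w 0.0428
[-0.3454  0.0116 -0.0487] turn -0.221
t 12.025 p [0.4453 0.0969 0.2012] a 48.9 F [-0.  -0.2  0.9] w 0.0425
[-0.0923 -0.0193  0.0011] turn 0.002
```

```bash
python3 -m pendant '[[0.5,-0.05,-0.01,0,0,0,0],[0.5,-0.092,-0.019,0,0,0,0],[0.5,-0.092,-0.019,0,0,0,0]]' >/dev/null; python3 fit.py
python3 -c "
from h import *
im=env.get_image('top');cv2.imwrite('pics/f.png',cv2.resize(im['image'][90:270,150:330],None,fx=3.3,fy=3.3))"
```

```text
cost 6.740494738079019 KS 1 xy [0.5847 0.2114] th,table,lever deg [  82.4 -179.4   34.1]
{'pointer_place': [2.7, -0.0], 'lever_pivot': [-0.4, -1.6], 'empty_nest': [0.7, -0.5], 'table_knob': [0.0, -0.2], 'lever_handle': [-0.2, 1.8]}
fixture [0.5847 0.2114 0.    ]
pointer_place [0.5783 0.1639 0.034 ]
lever_pivot [0.5061 0.3027 0.048 ]
empty_nest [0.5788 0.1638 0.034 ]
table_knob [0.643 0.257 0.065]
lever_handle [0.4095 0.1945 0.078 ]
```

View pics/f.png

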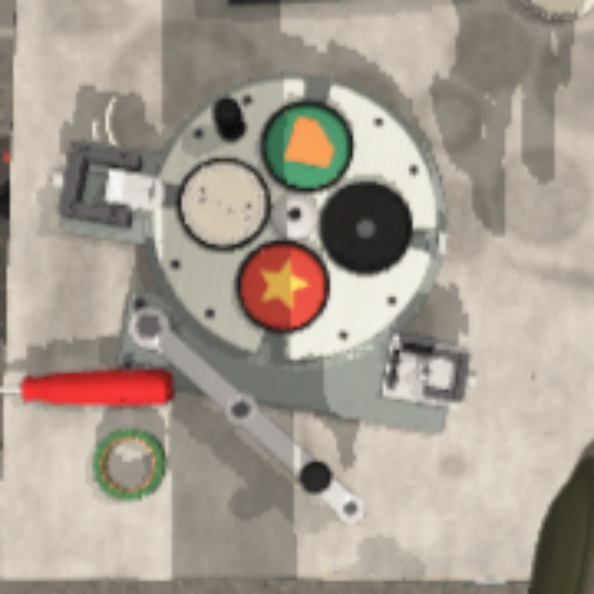

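```bash
python3 rel.py .4095 .1945 .082 48.3; python3 -m pendant '[[0.5,0.045,-0.02,0,0,0,0],[0.5,0.09,-0.045,0.02,0,0,0],[0.5,0.14,-0.074,0.05,0,0,0.01],[0.5,0.14,-0.074,0.05,0,0,0.01]]' >/dev/null;python3 rel.py .4095 .1945 .082 48.3
```

```text
t 13.05 p [0.3718 0.041  0.2009] a 48.87 F [ 0.3  0.8 -0.7] w 0.0426
[ 0.1404 -0.0725  0.1189] turn 0.01
t 13.55 p [0.4073 0.1975 0.1491] a 48.54 F [-0.6  0.9  0.7] w 0.0429
[-0.0007  0.0038  0.0671] turn 0.004
```

```bash
python3 -m pendant '[[0.5,-0.001,0.004,0.035,0,0,0],[0.5,-0.001,0.004,0.067,0,0,0],[0.5,-0.001,0.004,0.067,0,0,0]]'; python3 -m pendant '[[0,0,0,0,0,0,0],[0,0,0,0,0,0,0],[0,0,0,0,0,0,0],[0,0,0,0,0,0,0]]' 30; python3 tf.py
```

```text
time_s: 13.92
position: [0.4097, 0.1908, 0.0832]
tool_rot: [[0.666, 0.746, -0.004], [0.746, -0.666, -0.001], [-0.003, -0.002, -1.0]]
ft_force: [-0.2, -0.2, 0.3]
grip_width: 0.0426
gripper_force: 0.0
time_s: 14.42
position: [0.411, 0.1916, 0.0854]
tool_rot: [[0.665, 0.747, 0.003], [0.747, -0.665, -0.0], [0.002, 0.002, -1.0]]
ft_force: [-1.2, -3.1, 7.5]
grip_width: 0.0192
gripper_force: 29.5
t 14.425 p [0.411  0.1916 0.0854] a 48.3 Ftool [-3.09  1.19 -7.52] w 0.0192
```

```bash
python3 -m pendant '[[0,0.0003,0.0087,0,0,0,-0.06],[0,0.001,0.0174,0,0,0,-0.12],[0,0.0029,0.0288,0,0,0,-0.2],[0,0.0029,0.0288,0,0,0,-0.2]]'>/dev/null; python3 tf.py; python3 -m pendant '[[0,0.0003,0.0087,0,0,0,-0.06],[0,0.001,0.0174,0,0,0,-0.12],[0,0.0021,0.0246,0,0,0,-0.17],[0,0.0021,0.0246,0,0,0,-0.17]]'>/dev/null; python3 tf.py; python3 fit.py
```

```text
t 14.925 p [0.4353 0.1746 0.0853] a 59.68 Ftool [ 0.67 -0.66 -9.46] w 0.0192
t 15.425 p [0.4576 0.1646 0.0854] a 69.41 Ftool [ 4.3   0.53 -7.25] w 0.0188
cost 12.851789297566905 KS 1 xy [0.5848 0.2097] th,table,lever deg [ 81.2 185.   11.9]
{'pointer_place': [-0.4, 3.1], 'lever_pivot': [0.1, 0.7], 'empty_nest': [-1.8, -0.5], 'table_knob': [0.8, 0.1], 'lever_handle': [0.1, -0.5]}
fixture [0.5848 0.2097 0.    ]
pointer_place [0.5774 0.1622 0.034 ]
lever_pivot [0.5081 0.3025 0.048 ]
empty_nest [0.5816 0.1618 0.034 ]
table_knob [0.6405 0.2584 0.065 ]
lever_handle [0.4567 0.167  0.078 ]
```

```bash
python3 -m pendant '[[0,0.0008,0.0044,0,0,0,-0.03],[0,0.001,0.0087,0,0,0,-0.06],[0,0.001,0.0087,0,0,0,-0.06]]'>/dev/null; python3 tf.py
python3 -m pendant '[[0,0.0002,0.0029,0,0,0,-0.02],[0,0.0002,0.0029,0,0,0,-0.02]]'>/dev/null; python3 tf.py
python3 -m pendant '[[0,0.0002,0.0029,0,0,0,-0.02],[0,0.0002,0.0029,0,0,0,-0.02]]'>/dev/null; python3 tf.py
```

```text
t 16.4 p [0.4656 0.1621 0.0853] a 72.85 Ftool [-0.23  0.59 -9.25] w 0.0196
t 16.65 p [0.4683 0.1613 0.0854] a 74.0 Ftool [-0.42  1.11 -8.27] w 0.0193
t 16.9 p [0.4711 0.1607 0.0854] a 75.15 Ftool [-1.35  0.88 -7.48] w 0.0191
```

```bash
python3 -m pendant '[[0,0.0001,0.002,0,0,0,-0.014],[0,0.0001,0.002,0,0,0,-0.014]]'>/dev/null; python3 tf.py
python3 -m pendant '[[0,0.0001,0.002,0,0,0,-0.014],[0,0.0001,0.002,0,0,0,-0.014]]'>/dev/null; python3 tf.py
python3 -m pendant '[[0,0.0001,0.002,0,0,0,-0.014],[0,0.0001,0.002,0,0,0,-0.014]]'>/dev/null; python3 tf.py
```

```text
t 17.15 p [0.473  0.1602 0.0854] a 75.94 Ftool [-1.81  0.89 -8.  ] w 0.0193
t 17.4 p [0.475  0.1597 0.0854] a 76.74 Ftool [-2.83  0.54 -7.73] w 0.0193
t 17.65 p [0.477  0.1594 0.0854] a 77.55 Ftool [-3.02  2.25 -7.94] w 0.0192
```

```bash
python3 -m pendant '[[0,-0.0002,0.0015,0,0,0,-0.01],[0,-0.0002,0.0015,0,0,0,-0.01]]'>/dev/null; python3 tf.py
python3 -m pendant '[[0,0,0.0015,0,0,0,-0.01],[0,0,0.0015,0,0,0,-0.01]]'>/dev/null; python3 tf.py
python3 -m pendant '[[0,0,0.0015,0,0,0,-0.01],[0,0,0.0015,0,0,0,-0.01]]'>/dev/null; python3 tf.py
```

```text
t 17.9 p [0.4782 0.1591 0.0854] a 78.11 Ftool [-1.93  0.25 -8.8 ] w 0.0191
t 18.15 p [0.4787 0.159  0.0853] a 78.68 Ftool [ -1.78  -4.88 -12.02] w 0.0191
t 18.4 p [0.4791 0.1589 0.0853] a 79.25 Ftool [ -0.8   -9.07 -13.17] w 0.0187
```

```bash
python3 -m pendant '[[0,0,0.0015,0,0,0,-0.01],[0,0,0.0015,0,0,0,-0.01]]'>/dev/null; python3 tf.py
```

```text
t 18.65 p [0.4804 0.1587 0.0853] a 79.82 Ftool [ -0.81  -9.48 -15.32] w 0.0189
```

```bash
python3 -m pendant '[[0,0,0.001,0,0,0,-0.007],[0,0,0.001,0,0,0,-0.007]]'>/dev/null; python3 tf.py
python3 -m pendant '[[0,0,0.001,0,0,0,-0.007],[0,0,0.001,0,0,0,-0.007]]'>/dev/null; python3 tf.py
```

```text
t 18.9 p [0.4817 0.1585 0.0853] a 80.23 Ftool [ -1.44  -8.81 -14.12] w 0.0193
t 19.15 p [0.4832 0.1582 0.0853] a 80.63 Ftool [ -1.    -6.04 -10.98] w 0.0189
```

```bash
python3 -m pendant '[[0,0,0.001,0,0,0,-0.007],[0,0,0.001,0,0,0,-0.007]]'>/dev/null; python3 tf.py
```

```text
t 19.4 p [0.4851 0.1579 0.0854] a 81.03 Ftool [ 0.24 -1.23 -9.19] w 0.019
```

```bash
python3 -m pendant '[[0,0,0.001,0,0,0,-0.007],[0,0,0.001,0,0,0,-0.007]]'>/dev/null; python3 tf.py
python3 -m pendant '[[0,0,0.001,0,0,0,-0.007],[0,0,0.001,0,0,0,-0.007]]'>/dev/null; python3 tf.py
```

```text
t 19.65 p [0.487  0.1577 0.0854] a 81.44 Ftool [-0.29  2.02 -5.57] w 0.0193
t 19.9 p [0.4886 0.1575 0.0854] a 81.86 Ftool [-0.14  5.01 -6.72] w 0.0192
```

```bash
python3 -m pendant '[[0,0,0.001,0,0,0,-0.007],[0,0,0.001,0,0,0,-0.007]]'>/dev/null; python3 tf.py
```

```text
t 20.15 p [0.4898 0.1573 0.0854] a 82.26 Ftool [ 0.79  6.33 -5.2 ] w 0.0192
```

```bash
python3 -m pendant '[[0,0,0.001,0,0,0,-0.007],[0,0,0.001,0,0,0,-0.007]]'>/dev/null; python3 tf.py
python3 -m pendant '[[0,0,0.001,0,0,0,-0.007],[0,0,0.001,0,0,0,-0.007]]'>/dev/null; python3 tf.py
```

```text
t 20.4 p [0.4902 0.1573 0.0854] a 82.66 Ftool [-0.63  2.78 -8.74] w 0.0192
t 20.65 p [0.4904 0.1572 0.0854] a 83.05 Ftool [ -0.43  -0.05 -10.44] w 0.0189
```

```bash
python3 -m pendant '[[0,0,0.001,0,0,0,-0.007],[0,0,0.001,0,0,0,-0.007]]'>/dev/null; python3 tf.py
```

```text
t 20.9 p [0.4907 0.1572 0.0853] a 83.45 Ftool [ -0.4   -4.13 -13.18] w 0.0194
```

```bash
python3 -m pendant '[[0,0,0.001,0,0,0,0],[0,0,0.001,0,0,0,0]]'>/dev/null; python3 tf.py
python3 -m pendant '[[0.4,0,0.0,0,0,0,0],[0.5,0,-0.001,0,0,0,0],[0.5,0,-0.001,0,0,0,0],[0.5,0,-0.001,-0.03,0,0,0],[0.5,0,-0.001,-0.07,0,0,0]]'; python3 rel.py .4 .06 .2 83
```

```text
t 21.15 p [0.4909 0.1572 0.0853] a 83.46 Ftool [  0.82  -6.68 -14.14] w 0.0189
time_s: 21.78
position: [0.4905, 0.1568, 0.154]
tool_rot: [[0.113, 0.994, -0.003], [0.994, -0.113, -0.0], [-0.001, -0.003, -1.0]]
ft_force: [-0.4, -0.6, 0.8]
grip_width: 0.0426
gripper_force: 0.0
t 21.775 p [0.4905 0.1568 0.154 ] a 83.51 F [-0.4 -0.6  0.8] w 0.0426
[-0.1064 -0.0791 -0.0457] turn 0.009
```

Back off and check.

```bash
python3 -m pendant '[[0.5,-0.02,-0.03,-0.03,0,0,0],[0.5,-0.06,-0.06,-0.045,0,0,0],[0.5,-0.11,-0.09,-0.045,0,0,0],[0.5,-0.13,-0.1,-0.045,0,0,0],[0.5,-0.13,-0.1,-0.045,0,0,0]]' >/dev/null; python3 fit.py
python3 -c "
from h import *
im=env.get_image('top');cv2.imwrite('pics/g.png',cv2.resize(im['image'][90:270,150:330],None,fx=3.3,fy=3.3))"
```

```text
cost 20.13740236637755 KS 1 xy [0.5851 0.2068] th,table,lever deg [ 79.  183.4  -2.9]
{'pointer_place': [0.9, 4.9], 'lever_pivot': [-0.5, 0.8], 'empty_nest': [0.2, -0.6], 'table_knob': [-0.3, 1.9], 'lever_handle': [-1.1, 1.5]}
fixture [0.5851 0.2068 0.    ]
pointer_place [0.576  0.1596 0.034 ]
lever_pivot [0.5119 0.3024 0.048 ]
empty_nest [0.5788 0.1592 0.034 ]
table_knob [0.6438 0.2518 0.065 ]
lever_handle [0.4917 0.1588 0.078 ]
```

View pics/g.png

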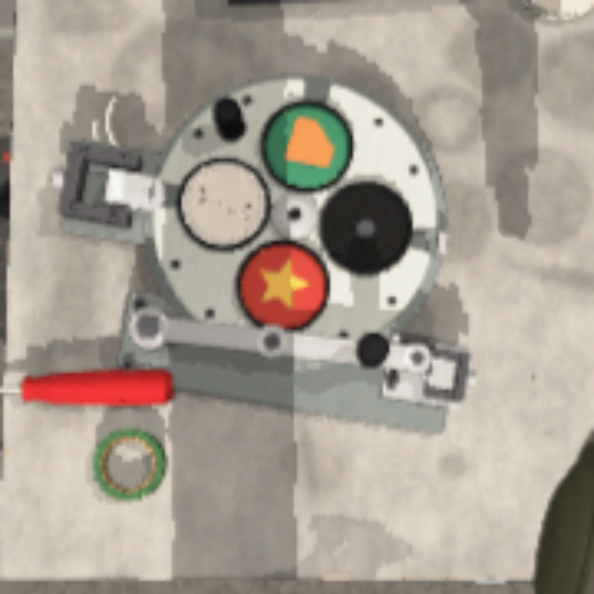

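The lever is closed with its end in the catch, the nest still points at the pointer, and the loose items have not moved. Handing in.

```bash
python3 -c "
from rig import env
print(env.close_job())"
```

```text
the job is handed in; nothing more can be done
None
```

I turned the table until the empty nest stood at the pointer in its detent, then swung the lever past the catch's roller onto the buffer (I felt the click; peak push about 10 N), and handed the job in at about 23 s; the hand-in returned no verdict.

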